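# Index the bonding fixture to the red station

### The job

Index the short black lens barrel to its next bonding station: with a fingertip, slide the index bolt out clear of the dial's teeth, push the dial round by its black post until the white pointer lines up with the red plug, then push the bolt fully home between the teeth again so that the dial is locked there. Only push, do not lift anything: the barrel must stay seated in its white nest, and the things standing around the fixture must be left where they are.

Things in the scene. Friction and masses are not known exactly. Their poses are not given: they have to be found in the camera images.
- fixture: blue round indexing fixture fixed to the bench, 212 mm across, 250 mm over its lugs. Origin: centre of its underside on the dial's axis, z up; its -y axis points along the bolt's slide, away from the dial. Fixed outer ring radius 79.5 to 104 mm, top 24 mm up, dark with long white lines every 10 degrees. Bolt guide block: 38 mm wide, 84 to 136 mm from the axis along -y, top 36 mm up (screw heads 41 mm)
- dial_axis (a point): centre of the dial plate's top face (34 mm above the bench); turns with the dial: x axis along the white pointer, z up. Grey plate 137 mm across; below its edge 36 steel teeth, 10 degrees apart, reach out to 76.5 mm from the axis, 16 to 27 mm above the bench. White nest ring on it: 64 mm across, 10 mm high. The black turning post stands opposite to the pointer
- index_tip (a point): outer end of the white pointer, 83 mm from the axis, 37.5 mm above the bench; turns with the dial
- post_mid (a point): middle of the black upright post by which the dial is pushed round: 15 mm thick, from 34 to 72 mm above the bench, 56 mm from the axis, opposite to the pointer; this point is 56 mm above the bench and turns with the dial
- bolt_knob (a point): middle of the index bolt's black upright knob: about 15 mm thick, 37.5 to 69 mm above the bench; this point is 53 mm up and 108 mm from the dial's axis along the fixture's -y with the bolt home, 124 mm fully out. Pushing the knob away from or towards the dial's axis slides the bolt (2 N friction, stays where left)
- bolt (a joint): travel of the index bolt, m: 0 fully home (round nose between two teeth, dial locked; so at the start), 0.016 fully out at its stop; the nose is clear of the teeth from 0.007 on. Going in, the round nose pulls the dial to the nearest gap between teeth; every gap puts the pointer on a 10-degree line
- dial (a joint): turn of the dial, rad, positive counter-clockwise seen from above, 0 at the start (pointer along the fixture's +x); range +-3.1. Stiff enough (0.09 N m) to stay where it is left
- plug_red_top (a point): top centre of the red station plug, the target: 13 mm across, domed, 28.5 mm above the bench, 94.5 mm from the dial's axis on the outer ring, always on a 10-degree line
- plug_blue_top (a point): top centre of the blue plug, another station, like the red one
- plug_yellow_top (a point): top centre of the yellow plug, another station, like the red one
- plug_green_top (a point): top centre of the green plug, another station, like the red one
- cell_mid (a point): centre of the short black lens barrel (52 mm across, 24 mm high, open at both ends) standing loose in the nest on the dial with 1.5 mm of play; 46 mm above the bench, its top at 58 mm
- barrel_a_base (a point): tall black lens barrel, 52 mm across, 72 mm high; leave alone. Point: centre of its underside
- barrel_b_base (a point): tall black lens barrel, 52 mm across, 70 mm high; leave alone. Point: centre of its underside
- tape_roll_base (a point): roll of tan tape lying flat, 68 mm across, 19 mm high; leave alone. Point: centre of its underside
- loupe_base (a point): black eye loupe, 38 mm across, 31 mm high; leave alone. Point: centre of its underside
- parts_dish_base (a point): small white parts dish, 69 mm across, 16 mm high; leave alone. Point: centre of its underside
- dropper_blue_base (a point): white dropper bottle with a blue tip, 29 mm across, 115 mm high; leave alone. Point: centre of its underside
- pump_dispenser_base (a point): white pump dispenser with a blue collar, 66 mm across, 136 mm high; leave alone. Point: centre of its underside
There are look-alikes about, which are no part of the job. What is shaped like the part that bears cell_mid but blue or orange is not meant.

How it is judged:
By the outcome, as a careful person would: the job done as asked, in the order asked, and still so for the second after the job is handed in, with the robot touching nothing.
It also fails if it takes over 54 s, if anything falls off the work surface, if the arm or the gripper's body presses on something with over 40 N, if the wrist force passes 120 N, or if a joint passes its speed limit or range.

### The arm

A 6-joint arm with a two-finger parallel gripper is mounted at the origin on a cart in front of the work surface, level with it; the furniture and walls round the work are solid. World frame = base frame: x ahead of the robot, y to its left, z up, the work surface at z = 0. Lengths are in mm, angles in rad, forces in N, time in s.
With the tool pointing down it reaches from about 275 to 825 mm from the base axis. Payload 4.9 kg.
Tool frame: the origin (TCP) lies at the centre of the arm's flange, where the gripper is bolted on; the fingertips stand 173 mm ahead of it and the grasp point (between the pads) lies 155 mm ahead of it; z points along the fingers, x is the direction in which the jaws open and shut, and the axes are right-handed (so a half turn about z gives the same grasp; the last joint's range is limited). The gripper opens to 85 mm and grips with 20 to 120 N. Pads are 22 mm wide; open, the fingers measure 114 mm over their backs; the gripper's body (76 mm by 85 mm) begins 54 mm behind the grasp point. The pads swing forward as they close: fully open they stand 13 mm farther back than shut.
Start: joints at [1.093, 0.326, -0.193, 1.052, 0, 1.437], TCP at [185.382, 517.835, 404.681] pointing down, gripper open.
Joint ranges: [-2.65, 2.65], [-0.97, 1.79], [-1.3, 1.35], [-1.93, 2.1], [-1.47, 1.37], [-3.14, 3.14]. Speed limits (rad/s): [2.57, 2.57, 3.14, 3.14, 3.14, 3.14].

### API

Orientations are given as a unit quaternion [x, y, z, w].
In Python, from workcell import robot, optics gives the robot as it stands.
- The arm moves only by the tool step_arm, never from a script. Its argument "rows" is a list of rows, each a list of 6 numbers: the shift along the tool's x, y, z in mm, then the turn, a rotation vector about the tool's x, y, z in degrees. In form: [[x, y, z, ax, ay, az], ...]. A call has 1 to 8 rows; each row is the pose to reach, as a shift and turn from the pose commanded when the call began, along the tool's axes at that moment; what a row does not reach only later rows make up. A row lasts 1/10 s, in which the tool goes at most 50 mm and 8.59 degrees, less where a joint would pass 70% of its speed; a pose out of reach is approached as far as the arm can. A call with a gripper value outside its range is refused whole. "hand" is the finger opening in mm, from 0 to 85.4, set as the call begins (left out, the last holds). The fingers move at their own pace and stop on an object; the grip force is fixed at half the most. Time passes only in rows, so rows that repeat a pose let the fingers close. It gives the time, the measured TCP pose, the force and the opening at its end, in the units of the state.
- robot.get_obs(): the state, without advancing time (a new reading comes with each control period).
- optics.read_camera(name): name is "scene" or "top" or "wrist"; returns a dict with "pixels" (384x512x3 uint8, red, green, blue), "range_z" (384x512 float32, mm along the optical axis (not along the pixel's ray), 0 where there is no reading), "fx", "fy", "cx", "cy" (pixels), "world_from_camera" (4x4, takes a point from camera to world coordinates). Camera axes: x right, y down, z forward; pixel columns grow to the right and rows downward; lengths in mm; the calibration is good to about 2 mm. A picture is of the moment at which its call begins.
- robot.hand_in(): hands the job in, once; it reports no verdict.
The state is a dict: "clock": time; "qpos": joint angles; "dq": joint speeds; "tau": joint torques, N m; "eef_pos": TCP position; "eef_rot": TCP orientation; "wrist_force": force on the tool from outside, world axes, zero at the start; "torque": the same for the moment, N m; "width": finger opening in mm.
Only numpy, scipy, OpenCV 4.12 (cv2) and the standard library are available. Lean on these libraries where they do the work, as an engineer would, in place of code of your own. Each camera call takes 0.05 s, during which the arm holds its last target. There are 200 camera calls.

## Working session

There is one attempt and no reset: what is moved stays moved. The work goes in short steps, Python scripts to look and compute and a tool call to move; the robot and the scene stay as the last step left them, time stands still between calls to the robot, and variables do not carry over. Pictures are saved under pics/ and viewed, on a budget of 10 in all, crops included, one or two more only if the job needs it, and the job is handed in when it is done.

Besides the shell and the picture viewer there is one more tool, called after ">>>" as a command line: name --pt "numbers of a row" for each row, then --argument value for the rest. step_arm: Moves the arm, as the interface text tells. Its arguments: {"type":"object","properties":{"rows":{"type":"array"},"hand":{"type":"number"}},"required":["rows"]}

```bash
mkdir -p pics; ls; cat > h.py <<'E'
import numpy as np, cv2, pickle
from workcell import robot, optics
def cam(n, save=None):
    d=optics.read_camera(n)
    if save: cv2.imwrite(save, cv2.cvtColor(d["pixels"],cv2.COLOR_RGB2BGR))
    return d
def ray(d,u,v,z):  # pixel -> world on plane z
    T=np.array(d["world_from_camera"]); r=T[:3,:3]@[(u-d["cx"])/d["fx"],(v-d["cy"])/d["fy"],1]
    o=T[:3,3]; return o+r*(z-o[2])/r[2]
def pts(d):
    v,u=np.mgrid[:384,:512]; Z=d["range_z"]; T=np.array(d["world_from_camera"])
    P=np.stack([(u-d["cx"])/d["fx"]*Z,(v-d["cy"])/d["fy"]*Z,Z],-1)
    P=P@T[:3,:3].T+T[:3,3]; P[Z==0]=np.nan; return P
def proj(d,p):
    T=np.linalg.inv(np.array(d["world_from_camera"])); q=T[:3,:3]@np.array(p)+T[:3,3]
    return q[0]/q[2]*d["fx"]+d["cx"], q[1]/q[2]*d["fy"]+d["cy"]
E
python3 - <<'E'
from h import *
ds={}
for n in ("top","scene"):
    ds[n]=cam(n,f"pics/{n}0.png"); T=np.array(ds[n]["world_from_camera"]); print(n,T[:3,3].round(),T[:3,2].round(2),ds[n]["fx"])
pickle.dump(ds,open("d0.pkl","wb")); print(robot.get_obs())
E
```

```text
pics
top [ 490. -162.  980.] [ 0.1   0.03 -0.99] 426.4327019413107
scene [-202. -534.  515.] [ 0.8   0.4  -0.44] 457.7503383565389
{'clock': 0.1, 'qpos': array([ 1.09279225e+00,  3.26899137e-01, -1.93486385e-01,  1.05202439e+00,
        7.35448795e-06,  1.43658375e+00]), 'dq': array([ 0.0009453 , -0.00280413,  0.00266876, -0.00029228,  0.00064893,
        0.00051493]), 'tau': array([ 1.18061256e-03, -4.44237649e+01,  2.63038516e+01,  7.85700482e-03,
       -6.60884893e-05,  1.23967396e-05]), 'eef_pos': array([185.25799357, 517.58738781, 403.96298471]), 'eef_rot': array([ 8.17636311e-01,  5.75734498e-01, -7.17578813e-04,  3.68787634e-04]), 'wrist_force': array([ 0.30672985, -0.375856  ,  0.85114602]), 'torque': array([-0.02423624, -0.05220974,  0.00722676]), 'width': 85.57977944310342}
```

```bash
python3 -c "
import cv2,numpy as np
a=cv2.imread('pics/top0.png');b=cv2.imread('pics/scene0.png')
cv2.imwrite('pics/top0b.png',cv2.resize(a,(800,600),interpolation=cv2.INTER_CUBIC))"
```

```text
(no output)
```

View pics/top0b.png

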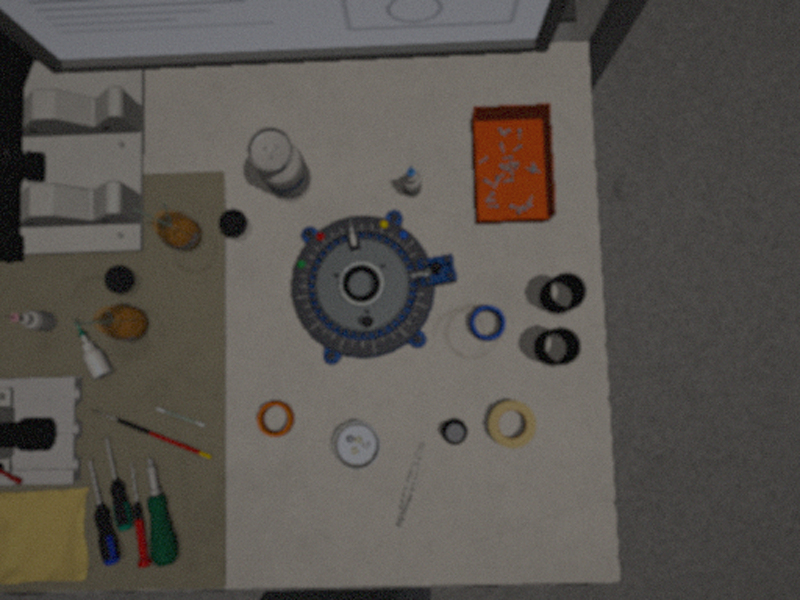

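View pics/scene0.png

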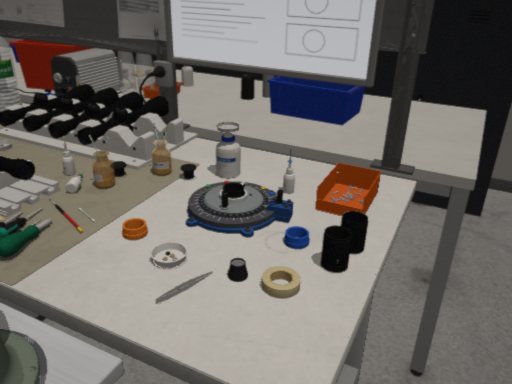

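Top view (800x600 scale): fixture centred at about (361,285), pointer tip (354,237), red plug (320,237), blue, yellow and green plugs near (403,234), (384,224) and (302,264). The bolt knob is near (435,269) and the post near (366,320). The blue ring (486,323) and orange ring (275,418) are look-alikes. The black barrel sits in the nest on the dial.

```bash
cat > m.py <<'E'
from h import *
def blobs(d,c,P,z=28.5,rmax=115):
    hsv=cv2.cvtColor(d["pixels"],cv2.COLOR_RGB2HSV)
    R={"red":[((0,120,60),(8,255,255)),((172,120,60),(180,255,255))],"yel":[((20,120,80),(35,255,255))],"grn":[((45,90,40),(85,255,255))]}
    for k,rs in R.items():
        m=sum(cv2.inRange(hsv,a,b) for a,b in rs)
        n,l,s,ce=cv2.connectedComponentsWithStats(m)
        for i in range(1,n):
            w=ray(d,*ce[i],z)
            if s[i,4]>=4 and np.hypot(*(w-c)[:2])<rmax:
                v=w-c; print(k,ce[i].round(1),s[i,4],w.round(1),"r",np.hypot(*v[:2]).round(1),"ang",np.degrees(np.arctan2(v[1],v[0])).round(1))
E
python3 - <<'E'
from m import *
ds=pickle.load(open("d0.pkl","rb")); d=ds["top"]; k=512/800
c=ray(d,361*k,283*k,34); print("c",c)
P=pts(d)
# points in ring height band -> circle fit of fixture
for it in range(6):
    r=np.hypot(P[...,0]-c[0],P[...,1]-c[1]); m=(r<112)&(P[...,2]>17)&(P[...,2]<45)
    c=np.array([*(np.nanmean(P[...,:2][m&(r<104)],0)),34]); 
print("c",c,m.sum())
m2=(r<60)&(abs(P[...,2]-34)<5); print("plate z",np.nanmedian(P[...,2][(r>40)&(r<50)]),"ring z",np.nanmedian(P[...,2][(r>85)&(r<100)]),"bench",np.nanmedian(P[...,2][(r>130)&(r<150)]))
blobs(d,c,P)
for n,u,v,z in (("tip",354,229,37.5),("post",366,318,72),("knob",435,266,69)):
    w=ray(d,u*k,v*k,z); q=w-c; print(n,w.round(),np.hypot(*q[:2]).round(),np.degrees(np.arctan2(q[1],q[0])).round(1))
g=cv2.cvtColor(d["pixels"],cv2.COLOR_RGB2BGR)
a=g[125:240,175:300]; cv2.imwrite("pics/c1.png",cv2.resize(a,(650,598),interpolation=cv2.INTER_CUBIC))
w=cam("wrist"); T=np.array(w["world_from_camera"]); E=robot.get_obs()
from scipy.spatial.transform import Rotation as Ro
R=Ro.from_quat(E["eef_rot"]).as_matrix(); print("wrist cam in tool",(R.T@(T[:3,3]-E["eef_pos"])).round(1),(R.T@T[:3,:3]).round(2).tolist(),w["fx"]); print("tool R",R.round(3).tolist())
E
```

```text
c [613.77659027 -86.74626388  34.        ]
c [611.598692   -88.52730006  34.        ] 5711
plate z 33.76460579526844 ring z 23.989677670927904 bench -0.3157776355996589
red [204.5 151. ] 24 [685.5 -27.3  28.5] r 95.9 ang 39.6
yel [245.2 143. ] 21 [ 700.7 -120.5   28.5] r 94.6 ang -19.7
grn [192.2 168.8] 24 [645.6   1.3  28.5] r 96.1 ang 69.3
tip [692. -79.  38.] 81.0 7.0
post [560. -96.  72.] 52.0 -172.2
knob [ 630. -192.   69.] 105.0 -80.2
wrist cam in tool [ -0.5 -67.5  29.7] [[1.0, 0.0, -0.0], [-0.0, 0.96, 0.27], [0.0, -0.27, 0.96]] 315.6952963635704
tool R [[0.337, 0.941, -0.001], [0.941, -0.337, -0.001], [-0.001, -0.0, -1.0]]
```

View pics/c1.png

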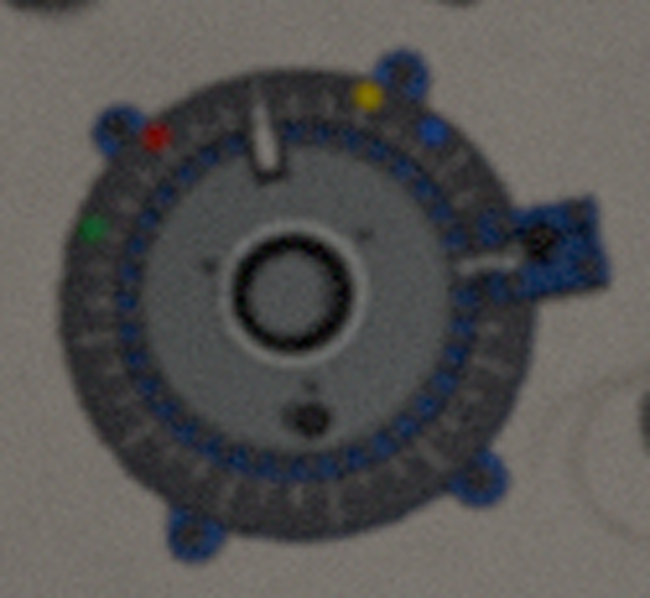

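Red fits the target: pixel (155,137) in the crop, at 39.6° with r ≈ 95 mm. The other stations are yellow (368,97), blue (433,131) and green (93,228). Fixture yaw is about 9.7°, so the dial has to turn about +30°. I'll move over the fixture with the hand closing.

>>> step_arm --pt "-427 570 60 0 0 -29.4" --pt "-427 570 60 0 0 -29.4" --pt "-427 570 60 0 0 -29.4" --pt "-427 570 60 0 0 -29.4" --pt "-427 570 60 0 0 -29.4" --pt "-427 570 60 0 0 -29.4" --pt "-427 570 60 0 0 -29.4" --pt "-427 570 60 0 0 -29.4" --hand 0

```text
clock: 0.95
eef_pos: [399.0, 194.4, 372.1]
eef_rot: [0.645, 0.764, 0.0, 0.0]
wrist_force: [0.9, 0.9, -0.1]
width: 0.1
```

```bash
cat >> h.py <<'E'
from scipy.spatial.transform import Rotation as Ro
def to(target, yaw):  # delta rows for TCP target (world mm), tool x heading yaw deg
    E=robot.get_obs(); R=Ro.from_quat(E["eef_rot"]); a=np.radians(yaw)
    G=Ro.from_matrix(np.array([[np.cos(a),np.sin(a),0],[np.sin(a),-np.cos(a),0],[0,0,-1]]))
    print("t",E["clock"],"pos",E["eef_pos"].round(1),"F",E["wrist_force"].round(1),"w",round(E["width"],1),"q",E["qpos"].round(2))
    print("delta",R.inv().apply(np.array(target)-E["eef_pos"]).round(1),np.degrees((R.inv()*G).as_rotvec()).round(1))
E
python3 -c "
from h import *
to([575,-94,344],99.7)"
```

```text
t 0.95 pos [399.  194.4 372.1] F [ 0.9  0.9 -0.1] w 0.1 q [ 0.29  0.16 -0.51  0.91  0.    0.12]
delta [-314.   124.8   28.1] [ 0. -0.  0.]
```

>>> step_arm --pt "-314 125 28 0 0 0" --pt "-314 125 28 0 0 0" --pt "-314 125 28 0 0 0" --pt "-314 125 28 0 0 0" --pt "-314 125 28 0 0 0" --pt "-314 125 28 0 0 0" --pt "-314 125 28 0 0 0" --pt "-314 125 28 0 0 0"

```text
clock: 1.75
eef_pos: [576.4, -96.5, 343.2]
eef_rot: [0.647, 0.763, -0.0, 0.001]
wrist_force: [-0.9, 0.6, -0.6]
width: 0.1
```

```bash
python3 - <<'E'
from h import *
d=cam("wrist","pics/w1.png"); pickle.dump(d,open("w1.pkl","wb")); to([575,-94,344],99.7)
g=cv2.imread("pics/w1.png"); cv2.imwrite("pics/w1b.png",cv2.resize(g,(800,600),interpolation=cv2.INTER_CUBIC))
P=pts(d); c=np.array([611.6,-88.5]); r=np.hypot(P[...,0]-c[0],P[...,1]-c[1])
print([np.nanmedian(P[...,2][(r>a)&(r<b)]).round(1) for a,b in((40,50),(86,100))])
E
```

```text
t 1.8 pos [575.1 -94.3 343.2] F [ 0.3 -0.3  0.2] w -0.1 q [-0.29  0.43 -0.2   0.94  0.   -0.46]
delta [ 0.3 -0.1 -0.8] [-0.  -0.  -0.2]
[np.float64(226.1), np.float64(25.3)]
```

View pics/w1b.png

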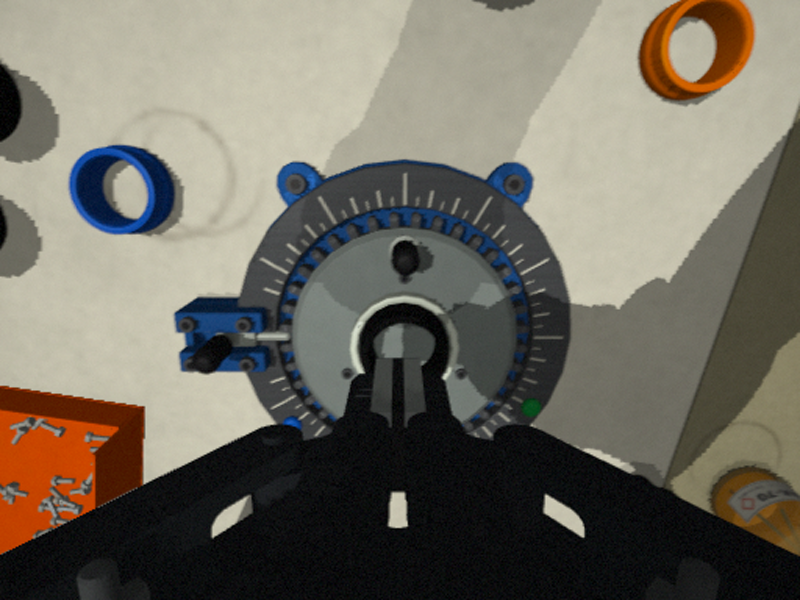

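The wrist view shows the post at (405,257), the knob at (210,352), the green plug at (531,408) and the closed fingertips at (397,390). Next I'll get exact positions from the depth image and check them against the known radii.

```bash
python3 - <<'E'
from h import *
d=pickle.load(open("w1.pkl","rb")); P=pts(d); E=robot.get_obs()
t=pickle.load(open("d0.pkl","rb"))["top"]; Pt=pts(t)
def cl(P,x,y,r,lo,hi):
    m=(np.hypot(P[...,0]-x,P[...,1]-y)<r)&(P[...,2]>lo)&(P[...,2]<hi); q=P[m]; 
    return (q.mean(0).round(1),q.min(0).round(1),q.max(0).round(1),len(q)) if len(q) else None
for n,D in(("wrist",P),("top",Pt)):
    print(n,"knob",cl(D,630,-192,25,64,80)); print(n,"post",cl(D,558,-97,25,66,85))
# centre: circle fit of the outer ring boundary (z 20..27, outermost per angle)
for n,D in(("wrist",P),("top",Pt)):
    c=np.array([611.6,-88.5])
    for it in range(5):
        v=D[...,:2]-c; r=np.hypot(v[...,0],v[...,1]); m=(D[...,2]>21)&(D[...,2]<27)&(r<104+4)
        a=np.degrees(np.arctan2(v[...,1],v[...,0]))%360; q=[]
        for k in range(0,360,3):
            if 240<k<315: continue
            if n=="wrist" and (k<110 or k>265): continue
            s=m&(a>=k)&(a<k+3)
            if s.sum()>8: q.append(D[...,:2][s][np.argsort(r[s])[-3]])
        q=np.array(q); A=np.c_[2*q,np.ones(len(q))]; s=np.linalg.lstsq(A,(q**2).sum(1),rcond=None)[0]; c=s[:2]
    print(n,"centre",c.round(1),"R",np.sqrt(s[2]+c@c).round(1),len(q))
# finger points
R=Ro.from_quat(E["eef_rot"]); F=R.inv().apply((P-E["eef_pos"]).reshape(-1,3)); 
k=(abs(F[:,0])<40)&(abs(F[:,1])<25)&(F[:,2]>120)&(F[:,2]<200)
f=F[k]; print("fingertip tool frame max z",np.nanpercentile(f[:,2],99.5))
for a in range(130,190,6):
    s=f[(f[:,2]>=a)&(f[:,2]<a+6)]
    if len(s): print(a,s[:,:2].min(0).round(1),s[:,:2].max(0).round(1),len(s))
E
```

```text
wrist knob (array([ 628.2, -193.6,   68.2]), array([ 622.5, -201.6,   64. ]), array([ 636.2, -187.2,   72.6]), 238)
wrist post (array([556.4, -97.5,  71.7]), array([ 550.1, -104.3,   66.6]), array([564.3, -90.3,  74.8]), 264)
top knob (array([ 629.4, -194.2,   67.2]), array([ 623.3, -200.4,   64.3]), array([ 635. , -187.2,   70. ]), 31)
top post (array([557.2, -97. ,  70. ]), array([ 550.8, -103.4,   66. ]), array([563.9, -90.4,  72.8]), 37)
wrist centre [611.8 -88.4] R 102.6 44
top centre [612.3 -87.9] R 100.4 96
fingertip tool frame max z 167.4081006158601
130 [-21.9 -12.1] [14.9 12.3] 708
136 [-16.2 -10.5] [10.5  2.6] 271
142 [-16.7 -10.4] [10.7 -4.8] 422
148 [-16.7 -10.5] [10.5 -4.9] 404
154 [-16.6 -10.5] [10.4 -5. ] 343
160 [-16.4 -10.4] [10.3 -5.1] 282
166 [-10.8 -10.2] [ 7. -5.] 65
```

All consistent: centre (612,-88), knob r = 107, post r = 56, yaw ≈ 9.6°. I'll go in between the nest and the knob, 75 mm out along the bolt slide, with the tip at about z = 48.

```bash
python3 -c "
from h import *
to([624.5,-162,343],99.6)
to([624.5,-162,221],99.6)"
```

```text
t 1.8 pos [575.1 -94.3 343.2] F [ 0.3 -0.3  0.2] w -0.1 q [-0.29  0.43 -0.2   0.94  0.   -0.46]
delta [-74.9  37.5   0.2] [-0.  -0.  -0.1]
t 1.8 pos [575.1 -94.3 343.2] F [ 0.3 -0.3  0.2] w -0.1 q [-0.29  0.43 -0.2   0.94  0.   -0.46]
delta [-74.9  37.6 122.2] [-0.  -0.  -0.1]
```

>>> step_arm --pt "-38 19 0 0 0 0" --pt "-75 37.5 0 0 0 0" --pt "-75 37.5 30 0 0 0" --pt "-75 37.5 65 0 0 0" --pt "-75 37.5 95 0 0 0" --pt "-75 37.5 115 0 0 0" --pt "-75 37.5 122 0 0 0" --pt "-75 37.5 122 0 0 0"

```text
clock: 2.6
eef_pos: [623.4, -158.6, 221.4]
eef_rot: [0.644, 0.765, -0.0, -0.001]
wrist_force: [0.2, 0.3, -0.1]
width: 0.3
```

```bash
python3 - <<'E'
from h import *
d=cam("wrist","pics/w2.png"); s=cam("scene","pics/s2.png"); pickle.dump((d,s),open("w2.pkl","wb")); to([624.5,-162,221],99.6)
a=cv2.imread("pics/w2.png")[100:384,60:460]; b=cv2.imread("pics/s2.png")[130:270,160:330]
cv2.imwrite("pics/x2.png",np.vstack([cv2.resize(a,(420,298)),cv2.resize(b,(420,298),interpolation=cv2.INTER_CUBIC)]))
P=pts(d); E=robot.get_obs(); F=Ro.from_quat(E["eef_rot"]).inv().apply((P-E["eef_pos"]).reshape(-1,3)); P=P.reshape(-1,3)
m=(abs(P[:,0]-629)<20)&(abs(P[:,1]+194)<25)&(P[:,2]>45)&(P[:,2]<75); print("knob",P[m].mean(0).round(1),P[m].min(0).round(1),P[m].max(0).round(1),"tool",F[m].min(0).round(1),F[m].max(0).round(1))
E
```

```text
t 2.7 pos [ 624.5 -159.3  223.5] F [ 0.2 -0.4  0.8] w -0.1 q [-0.36  0.66 -0.15  0.77  0.   -0.53]
delta [-2.6 -0.5  2.5] [0.1 0.  0.1]
knob [ 625.  -191.    62.9] [ 617.4 -202.4   45. ] [ 633.5 -169.    74.9] tool [-43.5  -9.2 148.5] [ -8.3   2.6 178.4]
```

View pics/x2.png

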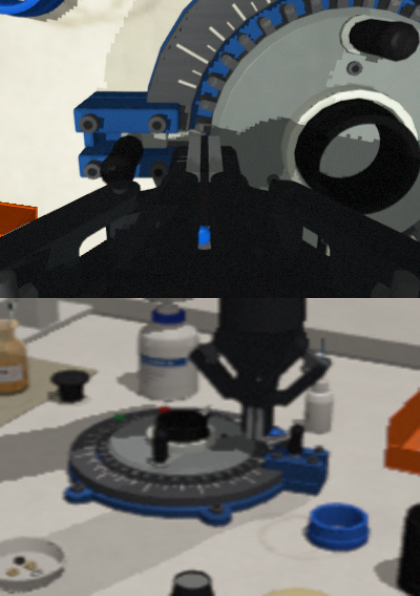

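The upper picture (wrist) shows the fingertip at (203,150) between the nest and the knob (125,158). The lower picture (scene) shows it clear, next to the knob (295,440). I'll push outwards gently.

>>> step_arm --pt "-5 0 0 0 0 0" --pt "-9 0 0 0 0 0" --pt "-13 0 0 0 0 0" --pt "-16 0 0 0 0 0" --pt "-19 0 0 0 0 0" --pt "-22 0 0 0 0 0" --pt "-24 0 0 0 0 0" --pt "-24 0 0 0 0 0"

```text
clock: 3.5
eef_pos: [628.2, -183.7, 222.2]
eef_rot: [0.645, 0.764, -0.0, 0.0]
wrist_force: [-0.3, 1.3, 0.6]
width: -0.1
```

```bash
cat >> h.py <<'E'
def knob():
    d=cam("wrist"); P=pts(d).reshape(-1,3); c=np.array([612,-88]); u=np.array([.167,-.986]); w=np.array([.986,.167])
    a=(P[:,:2]-c)@u; b=(P[:,:2]-c)@w
    m=(abs(b)<13)&(a>98)&(a<138)&(P[:,2]>63)&(P[:,2]<75); print("knob top a: med",np.median(a[m]).round(1),a[m].min().round(1),a[m].max().round(1),m.sum())
    return d
E
python3 -c "
from h import *
knob(); to([624.5,-162,221],99.6)"
```

```text
knob top a: med 116.0 98.2 126.0 1138
t 3.55 pos [ 628.1 -183.7  222.1] F [-0.3  1.1 -0.2] w -0.1 q [-0.4   0.67 -0.12  0.78 -0.   -0.57]
delta [22.   0.1  1.1] [-0.   0.   0.1]
```

>>> step_arm --pt "-2 0 0 0 0 0" --pt "-4 0 0 0 0 0" --pt "-4 0 0 0 0 0"

```text
clock: 3.85
eef_pos: [628.8, -187.5, 222.1]
eef_rot: [0.645, 0.764, -0.0, -0.0]
wrist_force: [-0.4, 1.4, 0.3]
width: -0.1
```

```bash
python3 -c "
from h import *
knob(); to([624.5,-162,221],99.6)"
```

```text
knob top a: med 118.9 98.1 129.7 1232
t 3.9 pos [ 628.8 -187.5  222.1] F [0.1 1.9 0.5] w -0.2 q [-0.4   0.68 -0.11  0.78 -0.   -0.57]
delta [25.9  0.1  1.1] [-0.   0.   0.1]
```

The bolt is out about 14 mm (7 mm needed). Next: back off, rise, and go to the +y side of the post.

>>> step_arm --pt "10 0 0 0 0 0" --pt "26 0 -5 0 0 0" --pt "26 0 -45 0 0 0" --pt "26 0 -70 0 0 0" --pt "26 0 -70 0 0 0"

```text
clock: 4.4
eef_pos: [625.8, -160.9, 297.0]
eef_rot: [0.644, 0.765, 0.001, 0.004]
wrist_force: [-0.4, -0.1, 0.5]
width: 0.1
```

```bash
python3 -c "
from h import *
to([551.8,-67.6,293],99.6)"
```

```text
t 4.4 pos [ 625.8 -160.9  297. ] F [-0.4 -0.1  0.5] w 0.1 q [-0.37  0.58 -0.07  0.91 -0.   -0.54]
delta [104.5 -57.1   3.2] [0.4 0.2 0.2]
```

>>> step_arm --pt "35 -19 0 0 0 0" --pt "75 -40 0 0 0 0" --pt "104 -56 0 0 0 0" --pt "104 -56 0 0 0 0" --pt "104 -56 30 0 0 0" --pt "104 -56 55 0 0 0" --pt "104 -56 70 0 0 0" --pt "104 -56 70 0 0 0"

```text
clock: 5.2
eef_pos: [550.6, -68.2, 219.8]
eef_rot: [0.645, 0.764, -0.001, -0.002]
wrist_force: [-0.1, 0.2, -0.1]
width: -0.5
```

```bash
python3 - <<'E'
from h import *
d=cam("wrist","pics/w3.png"); to([551.8,-67.6,222],99.6)
P=pts(d).reshape(-1,3); E=robot.get_obs(); F=Ro.from_quat(E["eef_rot"]).inv().apply(P-E["eef_pos"])
m=(np.hypot(P[:,0]-556.8,P[:,1]+97.2)<14)&(P[:,2]>50)&(P[:,2]<76); print("post",P[m].min(0).round(1),P[m].max(0).round(1),"tool",F[m].min(0).round(1),F[m].max(0).round(1))
k=(abs(F[:,0])<19)&(abs(F[:,1])<14)&(F[:,2]>140)&(F[:,2]<172); print("finger",F[k].min(0).round(1),F[k].max(0).round(1))
E
```

```text
t 5.25 pos [551.2 -68.5 221.2] F [ 0.1 -0.3 -0.8] w 0.1 q [-0.26  0.53 -0.41  0.64 -0.   -0.43]
delta [ 0.8  0.7 -0.8] [-0.1 -0.   0.1]
post [ 549.  -104.4   50. ] [559.8 -90.1  74.9] tool [-36.7  -6.8 146.2] [-22.2   5.1 171.1]
finger [-13.7 -12.7 140. ] [ 13.6  -7.  170.5]
```

View pics/w3.png

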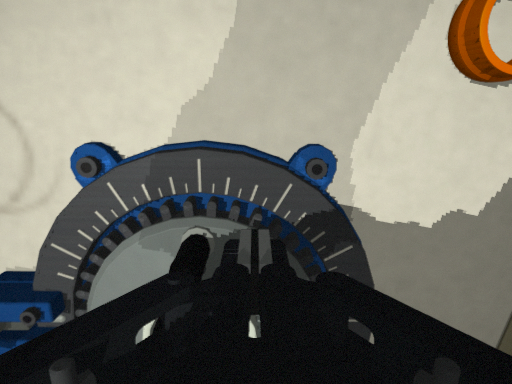

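The post (190,258) is on the left of the fingertip (250,262), with a gap of about 8.5 mm. I'll push along the arc, turning with it, to about 25° first.

>>> step_arm --pt "-8 0 0 0 0 0" --pt "-13.3 -1.6 0 0 0 -5" --pt "-18.4 -2.8 0 0 0 -10" --pt "-23.5 -3.6 0 0 0 -15" --pt "-28.7 -3.9 0 0 0 -20" --pt "-34 -3.7 0 0 0 -25" --pt "-34 -3.7 0 0 0 -25"

```text
clock: 5.95
eef_pos: [554.6, -103.9, 223.4]
eef_rot: [0.465, 0.886, 0.0, 0.001]
wrist_force: [0.6, 0.4, 0.7]
width: 0.3
```

```bash
cat >> h.py <<'E'
def dial(save=None):
    d=cam("wrist",save); P=pts(d).reshape(-1,3); E=robot.get_obs(); F=Ro.from_quat(E["eef_rot"]).inv().apply(P-E["eef_pos"])
    v=P[:,:2]-[612,-88]; r=np.hypot(*v.T); a=np.degrees(np.arctan2(v[:,1],v[:,0]))%360
    m=(r>46)&(r<66)&(a>185)&(a<240)&(P[:,2]>66)&(P[:,2]<76)&((abs(F[:,1])>13)|(abs(F[:,0])>14.5))
    q=P[m].mean(0); v=q[:2]-[612,-88]; print("post",q.round(1),P[m].min(0).round(1),P[m].max(0).round(1),m.sum(),"r",np.hypot(*v).round(1),"ang-180-9.6:",(np.degrees(np.arctan2(v[1],v[0]))%360-189.6).round(1))
E
python3 - <<'E'
from h import *
dial("pics/w4.png"); to([612,-88,222],99.6)
t=cam("top","pics/t4.png"); P=pts(t).reshape(-1,3); v=P[:,:2]-[612,-88]; r=np.hypot(*v.T)
g=cv2.imread("pics/t4.png")[120:240,175:305]; cv2.imwrite("pics/t4b.png",cv2.resize(g,(650,600),interpolation=cv2.INTER_CUBIC))
E
```

```text
post [ 565.3 -123.1   71.4] [ 559.8 -128.9   66. ] [ 573.4 -117.4   74.6] 742 r 58.4 ang-180-9.6: 27.3
t 6.0 pos [ 554.4 -103.6  223.3] F [-0.5  0.3 -0.6] w 0.1 q [-0.32  0.53 -0.38  0.65 -0.   -0.92]
delta [-19.8  56.3   1.4] [ 0.1  0.1 25. ]
```

View pics/t4b.png

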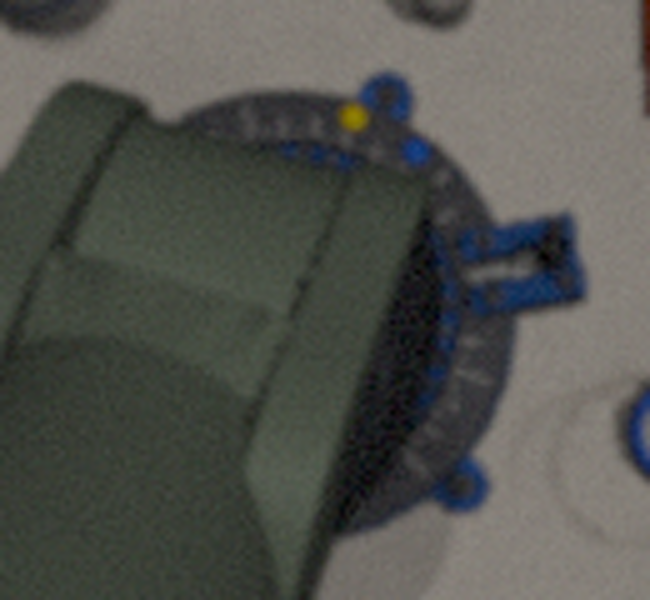

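The bolt knob is out (550,245 in the crop), and the dial is at about 26.5–27°. I'll push the last 3° or so, then back off and look.

>>> step_arm --pt "-1.5 -0.5 0 0 0 -1.5" --pt "-2.9 -1 0 0 0 -3" --pt "-2.9 -1 0 0 0 -3" --pt "-2.9 -1 0 0 0 -3"

```text
clock: 6.45
eef_pos: [554.6, -105.7, 222.3]
eef_rot: [0.441, 0.898, -0.0, 0.0]
wrist_force: [-0.7, 0.5, 0.8]
width: -0.0
```

```bash
python3 -c "
from h import *
dial(); to([612,-88,222],99.6)"
```

```text
post [ 565.9 -124.3   71.4] [ 560.3 -129.8   66. ] [ 573.7 -118.8   74.6] 724 r 58.7 ang-180-9.6: 28.6
t 6.5 pos [ 554.6 -105.7  222.3] F [-0.7  0.7  0.7] w -0.2 q [-0.32  0.54 -0.38  0.65 -0.   -0.98]
delta [-21.1  56.2   0.3] [-0.   0.  28.1]
```

>>> step_arm --pt "-1.5 0 0 0 0 -1.5" --pt "-1.5 -0.3 0 0 0 -1.5" --pt "-1.5 -0.3 0 0 0 -1.5" --pt "10 0 0 0 0 0" --pt "14 0 -20 0 0 0" --pt "14 0 -60 0 0 0" --pt "14 0 -75 0 0 0" --pt "14 0 -75 0 0 0"

```text
clock: 7.3
eef_pos: [547.5, -95.2, 300.0]
eef_rot: [0.441, 0.898, 0.0, 0.003]
wrist_force: [0.4, -0.8, -0.1]
width: 0.0
```

```bash
python3 -c "
from h import *
to([638,-242,297],99.6)"
```

```text
t 7.3 pos [547.5 -95.2 300. ] F [ 0.4 -0.8 -0.1] w 0.0 q [-0.3   0.43 -0.33  0.81 -0.   -0.96]
delta [-171.5  -18.2    3.9] [ 0.3  0.3 28.1]
```

>>> step_arm --pt "-43 -5 0 0 0 7" --pt "-86 -9 0 0 0 14" --pt "-129 -14 0 0 0 21" --pt "-171 -18 0 0 0 28" --pt "-171 -18 0 0 0 28" --pt "-171 -18 0 0 0 28"

```text
clock: 7.9
eef_pos: [636.1, -241.8, 295.0]
eef_rot: [0.645, 0.764, -0.0, -0.001]
wrist_force: [-0.4, -0.1, -0.1]
width: 0.2
```

```bash
python3 - <<'E'
from m import *
t=cam("top","pics/t5.png"); w=cam("wrist","pics/w5.png"); to([638,-242,221],99.6)
c=np.array([612,-88,34]); blobs(t,c,None); blobs(w,c,None)
P=pts(t).reshape(-1,3); m=(np.hypot(P[:,0]-569,P[:,1]+124)<16)&(P[:,2]>60)&(P[:,2]<80); q=P[m].mean(0)-c; print("post",np.hypot(*q[:2]).round(1),np.degrees(np.arctan2(q[1],q[0]))%360,m.sum())
a=cv2.resize(cv2.imread("pics/t5.png")[120:240,175:305],(325,300),interpolation=cv2.INTER_CUBIC); b=cv2.resize(cv2.imread("pics/w5.png"),(400,300))
cv2.imwrite("pics/x5.png",np.hstack([a,b]))
E
```

```text
t 8.0 pos [ 635.7 -240.2  295.9] F [-0.6  0.2 -0.5] w -0.0 q [-0.47  0.65  0.04  0.97  0.   -0.64]
delta [-2.3  2.1 74.9] [-0.1 -0.1  0.2]
red [204.7 151.1] 19 [685.3 -27.8  28.5] r 94.9 ang 39.4
yel [245.2 142.8] 11 [ 701.2 -120.5   28.5] r 94.9 ang -20.0
grn [192.5 168.6] 23 [645.9   0.7  28.5] r 94.9 ang 69.1
red [487.7 289.5] 146 [685.4 -30.   28.5] r 93.6 ang 38.3
yel [379.2 286.5] 112 [ 698.2 -122.2   28.5] r 92.7 ang -21.6
post nan nan 0<stdin>:4: RuntimeWarning: Mean of empty slice.
  ret = um.true_divide(
```

View pics/x5.png

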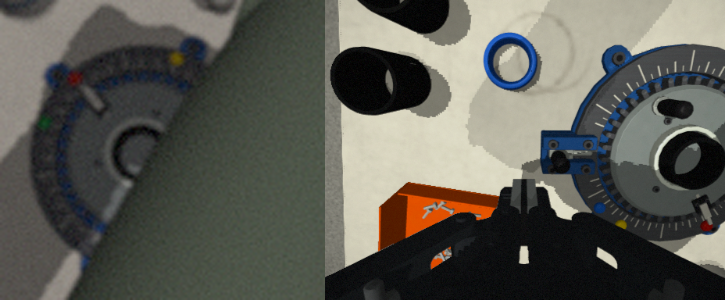

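The pointer sits on the line to the red plug: left image pointer (95,98) and plug (75,78), right image pointer (703,212) and plug (707,227). A quick numeric check before bolting.

```bash
python3 - <<'E'
from h import *
w=cam("wrist"); P=pts(w).reshape(-1,3); c=np.array([612,-88,0])
v=P-c; r=np.hypot(v[:,0],v[:,1]); a=np.degrees(np.arctan2(v[:,1],v[:,0]))%360
m=(r>45)&(r<68)&(a>200)&(a<240)&(P[:,2]>67)&(P[:,2]<76); q=P[m].mean(0); print("post",q.round(1),m.sum(),"r",np.hypot(*(q-c)[:2]).round(1),"dial",np.degrees(np.arctan2(*(q-c)[1::-1]))%360-189.6)
hsv=cv2.cvtColor(w["pixels"],cv2.COLOR_RGB2HSV).reshape(-1,3)
m=(r>62)&(r<86)&(a>25)&(a<55)&(P[:,2]>35.5)&(hsv[:,2]>120)&(hsv[:,1]<60); q=P[m].mean(0); print("pointer",q.round(1),m.sum(),np.degrees(np.arctan2(*(q-c)[1::-1]))-9.6)
b=(v[:,:2]@[.167,-.986]); s=v[:,:2]@[.986,.167]; m=(abs(s)<12)&(b>105)&(b<140)&(P[:,2]>63)&(P[:,2]<76); print("knob a",b[m].min().round(1),b[m].mean().round(1),b[m].max().round(1),m.sum())
E
```

```text
post [ 568.7 -125.8   71.6] 464 r 57.4 dial 31.52527577500527
pointer [nan nan nan] 0 nan
knob a 115.4 122.9 129.6 369<stdin>:6: RuntimeWarning: Mean of empty slice.
  ret = um.true_divide(
```

The dial is at about 30–31.5°, well inside the ±5° capture range. I'll descend outside the knob and push it in.

>>> step_arm --pt "-2 2 30 0 0 0" --pt "-2 2 60 0 0 0" --pt "-2 2 75 0 0 0" --pt "-2 2 75 0 0 0" --pt "-2 2 75 0 0 0"

```text
clock: 8.55
eef_pos: [638.9, -242.2, 223.0]
eef_rot: [0.645, 0.765, 0.0, 0.0]
wrist_force: [-0.5, -0.1, 0.1]
width: -0.1
```

```bash
cat >> h.py <<'E'
def ab():
    E=robot.get_obs(); v=E["eef_pos"][:2]-[612,-88]; print("t",E["clock"],"a",(v@[.167,-.986]).round(1),"s",(v@[.986,.167]).round(1),"z",E["eef_pos"][2].round(1),"F",E["wrist_force"].round(1))
E
python3 -c "
from h import *
ab(); to([638,-242,221],99.6)"
```

```text
t 8.55 a 156.5 s 0.7 z 223.0 F [-0.5 -0.1  0.1]
t 8.55 pos [ 638.9 -242.2  223. ] F [-0.5 -0.1  0.1] w -0.1 q [-0.47  0.72 -0.02  0.83  0.   -0.64]
delta [ 0.4 -0.8  2. ] [0.  0.  0.1]
```

>>> step_arm --pt "6 0 0 0 0 0" --pt "11 0 0 0 0 0" --pt "15 0 0 0 0 0" --pt "18 0 0 0 0 0" --pt "21 0 0 0 0 0" --pt "23 0 0 0 0 0" --pt "24 0 0 0 0 0" --pt "24 0 0 0 0 0"

```text
clock: 9.35
eef_pos: [634.7, -218.9, 222.3]
eef_rot: [0.645, 0.764, 0.0, 0.0]
wrist_force: [1.0, -0.6, 2.4]
width: -0.0
```

```bash
python3 -c "
from h import *
ab()"
```

```text
t 9.35 a 132.9 s 0.5 z 222.3 F [ 1.  -0.6  2.4]
```

>>> step_arm --pt "1 0 0 0 0 0" --pt "2 0 0 0 0 0" --pt "3 0 0 0 0 0" --pt "3 0 0 0 0 0"

```text
clock: 9.75
eef_pos: [634.2, -215.9, 222.2]
eef_rot: [0.645, 0.764, 0.0, -0.0]
wrist_force: [1.0, -1.1, 0.4]
width: 0.4
```

```bash
python3 -c "
from h import *
ab()"
```

```text
t 9.75 a 129.8 s 0.5 z 222.2 F [ 1.  -1.1  0.4]
```

>>> step_arm --pt "1 0 0 0 0 0" --pt "2 0 0 0 0 0" --pt "2 0 0 0 0 0"

```text
clock: 10.05
eef_pos: [633.9, -214.5, 222.3]
eef_rot: [0.645, 0.764, -0.001, 0.001]
wrist_force: [1.9, -4.7, -0.5]
width: -0.3
```

```bash
python3 -c "
from h import *
ab()"
```

```text
t 10.05 a 128.4 s 0.5 z 222.3 F [ 1.9 -4.7 -0.5]
```

>>> step_arm --pt "1.5 0 0 0 0 0" --pt "3 0 0 0 0 0" --pt "3 0 0 0 0 0" --pt "3 0 0 0 0 0"

```text
clock: 10.45
eef_pos: [633.8, -213.5, 222.6]
eef_rot: [0.646, 0.764, -0.002, 0.002]
wrist_force: [3.1, -10.8, -2.3]
width: 0.3
```

```bash
python3 -c "
from h import *
ab()"
```

```text
t 10.45 a 127.3 s 0.5 z 222.6 F [  3.1 -10.8  -2.3]
```

The force has climbed to 11 N and the finger has stopped 127 mm from the axis, against about 129 expected for home. That reads as the home stop, so I'll back off, rise clear and check.

>>> step_arm --pt "-6 0 0 0 0 0" --pt "-22 0 0 0 0 0" --pt "-24 0 -40 0 0 0" --pt "-24 0 -80 0 0 0" --pt "-24 -40 -120 0 0 0" --pt "-24 -80 -150 0 0 0" --pt "-24 -100 -150 0 0 0" --pt "-24 -100 -150 0 0 0"

```text
clock: 11.25
eef_pos: [536.4, -252.3, 373.9]
eef_rot: [0.646, 0.764, 0.0, -0.0]
wrist_force: [0.8, -0.6, -0.3]
width: -0.0
```

```bash
python3 - <<'E'
from m import *
w=cam("wrist","pics/w6.png"); t=cam("top","pics/t6.png"); s=cam("scene","pics/s6.png"); ab(); P=pts(w).reshape(-1,3); c=np.array([612,-88,0])
v=P-c; r=np.hypot(v[:,0],v[:,1]); a=np.degrees(np.arctan2(v[:,1],v[:,0]))%360
m=(r>45)&(r<68)&(a>200)&(a<240)&(P[:,2]>67)&(P[:,2]<76); q=P[m].mean(0); print("post",q.round(1),m.sum(),"r",np.hypot(*(q-c)[:2]).round(1),"dial",(np.degrees(np.arctan2(*(q-c)[1::-1]))%360-189.6).round(1))
b=(v[:,:2]@[.167,-.986]); l=v[:,:2]@[.986,.167]; m=(abs(l)<12)&(b>95)&(b<140)&(P[:,2]>63)&(P[:,2]<76); print("knob a",b[m].min().round(1),b[m].mean().round(1),b[m].max().round(1),m.sum())
blobs(w,c,None,28.5)
A=cv2.resize(cv2.imread("pics/t6.png")[120:240,175:305],(325,300),interpolation=cv2.INTER_CUBIC); B=cv2.resize(cv2.imread("pics/w6.png"),(400,300)); 
S=cv2.resize(cv2.imread("pics/s6.png")[80:320,100:420],(400,300)); T=cv2.resize(cv2.imread("pics/t6.png"),(325,300))
cv2.imwrite("pics/x6.png",np.vstack([np.hstack([A,B]),np.hstack([T,S])]))
E
```

```text
t 11.4 a 149.3 s -99.4 z 371.8 F [-0.   0.3 -0.7]
post [ 567.5 -125.1   71.4] 187 r 57.9 dial 30.3
knob a 101.2 105.0 107.6 24
grn [454.2 299.5] 96 [645.   -1.6  28.5] r 92.5 ang 69.1
```

View pics/x6.png

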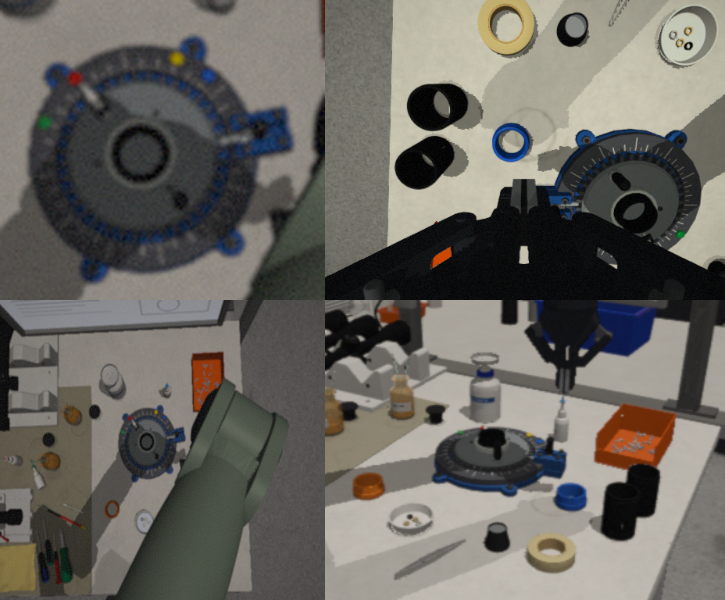

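Pointer, red plug and axis are in line (top crop: pointer (92,95), plug (75,78)), the barrel is in the nest and the surroundings are undisturbed. The wrist view of the knob was partly hidden, so I'll compare it in the top camera with its starting home position.

```bash
python3 - <<'E'
from h import *
t0=pickle.load(open("d0.pkl","rb"))["top"]; ts=[cam("top") for _ in range(3)]; c=np.array([612,-88,0])
for n,t in [("start",t0)]+[("now",x) for x in ts]:
    P=pts(t).reshape(-1,3); v=P-c; b=v[:,:2]@[.167,-.986]; l=v[:,:2]@[.986,.167]
    m=(abs(l)<12)&(b>95)&(b<140)&(P[:,2]>60)&(P[:,2]<80); 
    r=np.hypot(v[:,0],v[:,1]); k=(r>44)&(r<70)&(P[:,2]>60)&(P[:,2]<85); q=v[k].mean(0)
    hi=(r<30)&(P[:,2]>50)&(P[:,2]<66)
    print(n,"knob",b[m].min().round(1),b[m].mean().round(1),b[m].max().round(1),m.sum(),"| post ang",(np.degrees(np.arctan2(q[1],q[0]))%360-189.6).round(1),"| barrel top",P[hi].mean(0).round(1))
d=cv2.absdiff(ts[-1]["pixels"],t0["pixels"]).max(2); print(ts[0]["fx"])
E
```

```text
start knob 100.6 107.3 114.2 36 | post ang -0.3 | barrel top [612.8 -86.4  57.2]
now knob 100.6 107.3 114.2 37 | post ang 28.8 | barrel top [612.6 -86.7  57.2]
now knob 100.5 107.2 114.3 37 | post ang 28.8 | barrel top [612.7 -86.8  57.2]
now knob 100.5 107.3 114.2 37 | post ang 28.8 | barrel top [613.1 -86.5  57. ]
426.4327019413107
```

The knob is exactly where it was at home (107.3 mm), the dial reads +29 to 30°, which is the 30° gap, and the barrel is seated at the same height. Handing in.

```bash
python3 -c "
from h import *
print(robot.hand_in())"
```

```text
the job is handed in; nothing more can be done
None
```

The dial is indexed to the red plug with the bolt pushed home, and I handed the job in at about 11.6 s of the 54 s; no verdict is reported.

With closed fingers I pushed the bolt out about 14 mm, where 7 mm clears the teeth. I then pushed the dial round by its post by about +30° and pushed the bolt back in until it met its stop, at a force of about 11 N.

Last checks:
- **Bolt:** the top camera puts the knob 107.3 mm from the axis, the same as at the start.
- **Dial:** it has turned 29.1° by the top camera and 30.3° by the wrist camera. They differ by about 1°, but both fit the 30° gap. The red plug measures +29.9° from the starting pointer direction, and the pointer, plug and axis line up in the picture.
- **Barrel:** it is still seated in the nest, with its top at about 57 mm as at the start.
- **Surroundings:** the objects around the fixture look undisturbed in the last pictures. I did not measure each one.

One check failed: just before bolting, the colour mask for the white pointer returned no points. I relied on the post angle and the pictures instead. The wrist camera's last view of the knob was also partly hidden, so the bolt reading above rests on the top camera alone.

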